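# Store the sample cassette in the tilted drum

### The arm

A 7-joint arm with a two-finger parallel gripper is mounted at the origin on the work surface. World frame = base frame: x ahead of the robot, y to its left, z up, the work surface at z = 0. Lengths are in m, angles in rad, forces in N, time in s.
With the tool pointing down it reaches from about 0.4 to 0.9 m from the base axis. Payload 5.5 kg.
Tool frame: the origin (TCP) lies midway between the tips of the shut fingers; the grasp point (between the pads) lies 19 mm behind it (manip.grip_depth is the distance from the TCP to the grasp point, in m); z points along the fingers, x is the direction in which the jaws open and shut, and the axes are right-handed (so a half turn about z gives the same grasp; the last joint's range is limited). The gripper opens to 92 mm and grips with 3 to 60 N. Pads are 19 mm wide; open, the fingers measure 130 mm over their backs; the gripper's body (75 mm by 190 mm) begins 47 mm behind the grasp point.
Start: joints at [1.436, 0.501, -0.427, 1.55, 0.221, 1.138, -0.21], TCP at [0.252, -0.599, 0.202] pointing down, gripper open.
Joint ranges: [-2.88, 2.88], [-0.31, 2.03], [-1.54, 1.56], [0.2, 2.42], [-1.41, 4.55], [0.19, 2.02], [-2.57, 2.57]. Speed limits (rad/s): [2.57, 2.57, 3.14, 3.14, 3.14, 3.14, 3.14].

### API

Orientations are given as a unit quaternion [x, y, z, w].
In Python, from bench import manip, effector, viewer gives the robot as it stands. Calls block until the motion is done:
- manip.move_pose(position, orientation): joint-space move of the TCP to a pose.
- manip.servo_line(position, ori=None, vel=0.15): straight line of the TCP; ori=None keeps the orientation; vel is the mean speed in m/s.
- manip.movej(angles): joint-space move.
- effector.open_jaws() and effector.close(f_grip=None): open the fingers fully, or close them until they stop; f_grip is the grip in N (None keeps the last).
- manip.sleep(seconds).
- manip.solve_ik(position, orientation): joint angles nearest the present ones, or None.
- viewer.get_image(name): name is "side" or "top" or "wrist"; returns the picture (384x512x3 uint8, red, green, blue); there is no depth.
- viewer.get_calibration(name): a dict with "vfov" (degrees; the focal length in pixels is half the picture's height over the tangent of half this angle, whatever the lens; pixels are square), "cx", "cy" (the principal point, pixels), "dist_coeffs" ([k1, k2, p1, p2, k3] as OpenCV has them; the pictures are not rectified), "eye" and "attitude" of the camera in the world. Camera axes: x right, y down, z forward; pixel columns grow to the right and rows downward; lengths in m; the calibration is good to about 2 mm. A picture is of the moment at which its call begins: read the wrist's pose just before it. get_calibration takes no time and is no camera call; for the wrist camera it gives the pose at the moment of the call.
A pose or a line that the arm cannot do raises manip.PlanningError and nothing moves.
- manip.hand_in(): hands the job in, once; it reports no verdict.
Readings, each from a call of its own:
- manip.current_clock(): time.
- manip.current_q(): joint angles.
- manip.current_joint_velocities(): joint speeds.
- manip.current_tau(): joint torques, N m.
- manip.current_tool_pos(): TCP position.
- manip.current_tcp_rot(): TCP orientation.
- manip.current_force(): force on the tool from outside, world axes, zero at the start.
- manip.current_wrist_torque(): the same for the moment, N m.
- manip.current_finger_gap(): finger opening in m.
Only numpy, scipy, OpenCV 4.12 (cv2) and the standard library are available. Lean on these libraries where they do the work, as an engineer would, in place of code of your own. Each camera call takes 0.05 s, during which the arm holds its last target.

### The job

The sample drum on the tilted stand has a turning metal cap with one window: turn the cap (it has a black grip bar) until the window lies squarely over the drum's oblong slot (the steel bar mark on the rim shows where). Then take the flat cassette out of the foam block, turn it to match the slot, and let it slide, foot first, all the way down through the window into the slot. Last, turn the cap fully to its shut stop, where the window lies at the round stud, and leave everything else as it stands.

Things in the scene. Friction and masses are not known exactly. Their poses are not given: they have to be found in the camera images.
- stand: Grey wedge stand fixed to the table, 160 (x) by 150 mm, origin at the centre of its underside. It carries the white sample drum, 172 mm across and 64 mm high, whose axis leans 25 degrees from vertical towards the stand's -x side, roughly to the robot. The drum stands at a different angle in each run and is stiff: it stays put while the cap is turned.
- slot_floor (a point): Centre of the floor of the drum's oblong slot, 48 mm from the drum's axis. z = the drum's axis, outward (up, leaning to the robot); x = from the axis out through the slot. The slot is 35 mm along x, 20 mm along y, 58 mm deep along z; the cap's top face is 63 mm from this point along z. The three other compartments are open wedges under the cap.
- bar_mark (a point): Top centre of the steel bar mark on the drum's rim, outside the oblong slot, 81 mm from the axis; 20 mm long, 8 mm wide, 6 mm high. Axes as slot_floor.
- stud (a point): Top centre of the round steel stud (8 mm across, 6 mm high) on the drum's rim, 81 mm from the axis, 1.257 rad (72 degrees) clockwise from the bar mark seen from above: the cap's window points to it when shut. Axes as slot_floor.
- cap (a joint): Turning angle of the metal cap on the drum (rad): 0 = shut, against its stop, window at the round stud; 1.257 = window squarely over the oblong slot; grows counterclockwise seen from above, to 4.2. It starts between 2.0 and 2.7. It stays where it is left, but turns easily (about 0.1 N m), also when bumped.
- cap_grip (a point): Point on the drum's axis, inside the black grip bar on the cap, 15 mm above the cap's top face and 11 mm below the bar's top. The cap is a 148 mm disc, 4 mm thick; the bar is 48 mm long, 16 mm wide and stands 26 mm above the cap's top face, on a 3 mm black disc 50 mm across. Axes are the cap's: z = the drum's axis, outward; x = along the bar, towards the window; y = across the bar.
- cap_window (a point): Centre of the cap's rectangular window at the cap's top face, 48 mm from the axis. The window is 40 mm along x (outward) and 26 mm along y. Axes as cap_grip.
- cassette: Flat white sample cassette with a grey upper end: 28 mm (x) by 14 mm (y) by 50 mm high (z), about 35 g. Origin at the centre of its underside (foot). It stands in the middle, oblong hole of the black foam block and sticks 30 mm out of it. Either half turn about z fits the drum's slot.
- rack: Black foam block lying on the table, 160 mm (x) by 60 mm (y) by 30 mm high; origin at the centre of its underside. Holes are 20 mm deep: the oblong one in the middle (30 by 16 mm, long side along x), round ones 55 mm to either side along x with a vial each. It is heavy and fixed to the table.
- vial_a: Bystander: amber vial, 20 mm across, 52 mm high, in the foam block at x = -55 mm; origin at its underside. Leave it.
- vial_b: Bystander: the same at x = +55 mm. Leave it.
- dropper: Bystander: small white bottle with a black cap, 30 mm across, 70 mm high, near the middle of the table; origin at its underside.
- dish: Bystander: low clear dish, 64 mm across, 14 mm high, near the front middle; origin at its underside.
- bottle_white: Bystander: white bottle, 72 mm across, 170 mm high, at the left side; origin at its underside.
- jar: Bystander: white jar, 60 mm across, 120 mm high, at the right side; origin at its underside.
- bowl: Bystander: blue bowl, 130 mm across, 60 mm high, at the left side; origin at its underside.
- beaker: Bystander: clear cup, 64 mm across, 80 mm high, at the right side; origin at its underside.

How it is judged:
On the way, in this order (a step that is already met when the one before it is completed fails the run):
1. the cap's window stands over the oblong slot (cap within 0.12 rad of 1.257) (value of joint cap between 1.137 and 1.377 rad), for 0.3 s.
2. the cassette lies at the bottom of the oblong slot, foot first (distance between cassette and slot_floor below 0.012 m), for 0.2 s.
3. the cap is turned to its shut stop (value of joint cap below 0.1 rad), for 0.2 s.
At the end, for the whole second after the job is handed in: The cassette's foot is within 12 mm of the centre of the oblong slot's floor and at rest, and the cap is within 0.1 rad of its shut stop (distance between cassette and slot_floor below 0.012 m and value of joint cap below 0.1 rad and linear speed of cassette below 0.02 m/s); the robot touches nothing.
It fails at once if a bystander is shifted more than 30 mm (the vials in the foam block: 20 mm) (distance of any of vial_a, vial_b from where it was at the start of the episode above 0.02 m or distance of any of dropper, dish, bottle_white, jar, bowl, beaker from where it was at the start of the episode above 0.03 m).
It also fails if it takes over 56 s, if anything falls off the work surface, if the arm or the gripper's body presses on something with over 40 N, if the wrist force passes 120 N, or if a joint passes its speed limit or range.

## Working session

There is one attempt and no reset: what is moved stays moved. The work goes in short steps, each a Python script; the robot and the scene stay as the last script left them, time stands still between calls to the robot, and variables do not carry over. Pictures are saved under pics/ and viewed, and the job is handed in when it is done.

```bash
mkdir -p pics; ls; python3 - <<'E'
from bench import manip, effector, viewer
import cv2
print(manip.current_clock(), manip.current_tool_pos(), manip.current_tcp_rot(), manip.grip_depth)
for n in ("side","top","wrist"):
    print(n, viewer.get_calibration(n))
    cv2.imwrite(f"pics/{n}0.png", viewer.get_image(n)[:,:,::-1])
print(manip.current_clock())
E
```

```text
pics
0.0 [ 0.25148455 -0.59858233  0.20076459] [ 8.32895946e-01 -5.53428767e-01 -7.86507383e-04 -5.69613783e-04] 0.0188
side {'vfov': 42.539782618781686, 'cx': 257.7815747008385, 'cy': 188.06587366624493, 'dist_coeffs': array([-0.0949453,  0.       ,  0.       ,  0.       ,  0.       ]), 'eye': array([0.21460452, 1.13516037, 1.19405081]), 'attitude': array([-0.13914331,  0.90468574, -0.39943755,  0.05130782])}
top {'vfov': 46.14753136618229, 'cx': 264.3845661254078, 'cy': 191.82638730490922, 'dist_coeffs': array([-0.06502546,  0.        ,  0.        ,  0.        ,  0.        ]), 'eye': array([ 0.43221507, -0.01322156,  1.59781436]), 'attitude': array([ 0.71683245, -0.6960701 ,  0.0284866 , -0.02874315])}
wrist {'vfov': 69.11072784727315, 'cx': 256.87812455832295, 'cy': 197.1146147667437, 'dist_coeffs': array([-0.02147375,  0.        ,  0.        ,  0.        ,  0.        ]), 'eye': array([ 0.32466511, -0.56821058,  0.38398217]), 'attitude': array([ 0.82372275, -0.5472737 , -0.0831165 ,  0.12273539])}
0.15
```

View pics/side0.png

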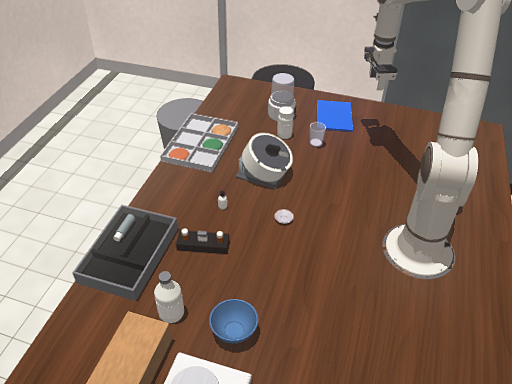

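View pics/top0.png

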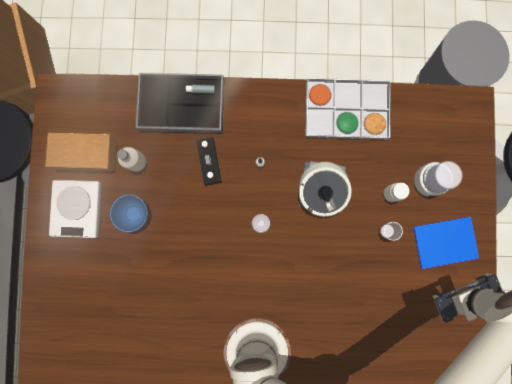

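```bash
python3 - <<'E'
import cv2
for n in ("side","top"):
    im=cv2.imread(f"pics/{n}0.png"); print(im.shape)
im=cv2.imread("pics/top0.png")
E
```

```text
(384, 512, 3)
(384, 512, 3)
```

```bash
cat > h.py <<'E'
import numpy as np, cv2
from scipy.spatial.transform import Rotation as R
from scipy.optimize import least_squares
def K(c):
    f=192/np.tan(np.radians(c['vfov'])/2)
    return np.array([[f,0,c['cx']],[0,f,c['cy']],[0,0,1.]])
def proj(c,P):
    P=np.atleast_2d(P).astype(float); Rc=R.from_quat(c['attitude']).as_matrix().T
    rv,_=cv2.Rodrigues(Rc)
    return cv2.projectPoints(P,rv,-Rc@np.array(c['eye']),K(c),np.array(c['dist_coeffs']))[0][:,0]
def ray(c,uv):
    p=cv2.undistortPoints(np.array([[uv]],float),K(c),np.array(c['dist_coeffs']))[0,0]
    d=R.from_quat(c['attitude']).apply([p[0],p[1],1]); return np.array(c['eye']),d/np.linalg.norm(d)
def onz(c,uv,z):
    o,d=ray(c,uv); return o+d*(z-o[2])/d[2]
def onplane(c,uv,p,n):
    o,d=ray(c,uv); return o+d*np.dot(p-o,n)/np.dot(d,n)
def tri(obs):
    A=np.zeros((3,3));b=np.zeros(3)
    for c,uv in obs:
        o,d=ray(c,uv);M=np.eye(3)-np.outer(d,d);A+=M;b+=M@o
    X=np.linalg.solve(A,b); return X,[np.linalg.norm(proj(c,X)[0]-uv) for c,uv in obs]
def crop(path,x0,y0,x1,y1,s,out):
    im=cv2.imread(path)[y0:y1,x0:x1]
    im=cv2.resize(im,None,fx=s,fy=s,interpolation=cv2.INTER_CUBIC)
    for u in range(x0 - x0%10+10,x1,10):
        cv2.putText(im,str(u),(int((u-x0)*s)-10,10),0,.35,(0,255,255),1);cv2.line(im,(int((u-x0+.5)*s),12),(int((u-x0+.5)*s),18),(0,255,255),1)
    for v in range(y0-y0%10+10,y1,10):
        cv2.putText(im,str(v),(0,int((v-y0)*s)+4),0,.35,(0,255,255),1);cv2.line(im,(24,int((v-y0+.5)*s)),(30,int((v-y0+.5)*s)),(0,255,255),1)
    cv2.imwrite(out,im)
E
python3 - <<'E'
from h import *
crop("pics/top0.png",285,145,365,225,7,"pics/t_drum.png")
crop("pics/side0.png",230,120,310,195,7,"pics/s_drum.png")
crop("pics/top0.png",180,125,240,195,8,"pics/t_rack.png")
E
```

```text
(no output)
```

View pics/t_drum.png

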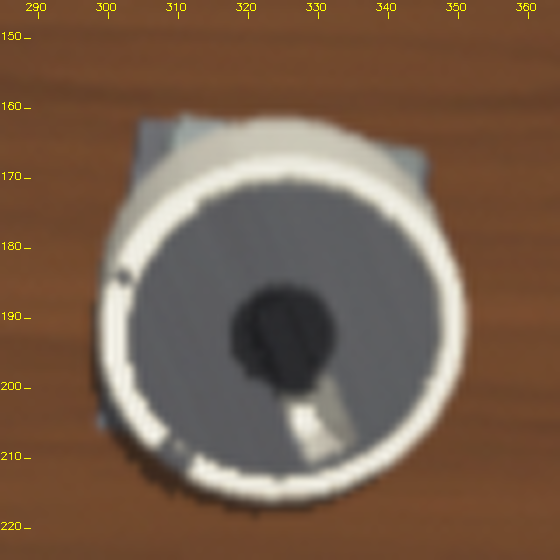

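View pics/s_drum.png

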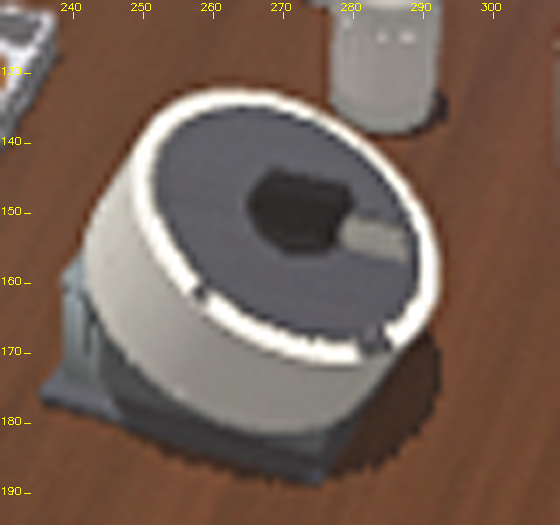

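View pics/t_rack.png

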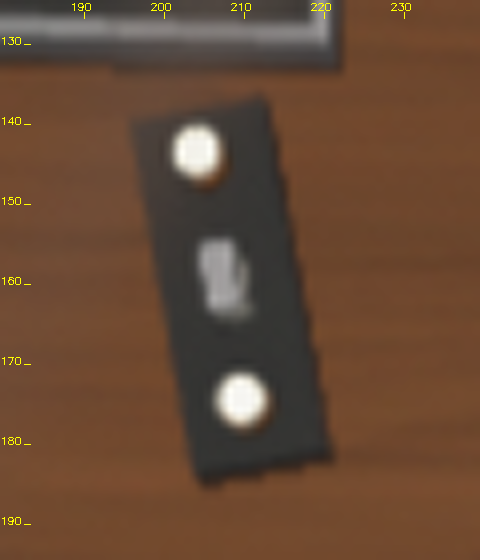

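```bash
cat > cal.py <<'E'
import numpy as np
array=np.array
T={'vfov': 46.14753136618229, 'cx': 264.3845661254078, 'cy': 191.82638730490922, 'dist_coeffs': array([-0.06502546,  0.        ,  0.        ,  0.        ,  0.        ]), 'eye': array([ 0.43221507, -0.01322156,  1.59781436]), 'attitude': array([ 0.71683245, -0.6960701 ,  0.0284866 , -0.02874315])}
S={'vfov': 42.539782618781686, 'cx': 257.7815747008385, 'cy': 188.06587366624493, 'dist_coeffs': array([-0.0949453,  0.       ,  0.       ,  0.       ,  0.       ]), 'eye': array([0.21460452, 1.13516037, 1.19405081]), 'attitude': array([-0.13914331,  0.90468574, -0.39943755,  0.05130782])}
E
python3 - <<'E'
from h import *; from cal import *
for n,t,s in [('stud',(302.3,184),(258.5,161.5)),('bar',(310,209.5),(283,168.5)),('grip base',(325,194),(271.5,151)),('stand base corner',(299.5,205.5),(276,188))]:
    print(n,*tri([(T,t),(S,s)]))
for n,uv,z in [('va',(204,143.3),.062),('vb',(209.5,174.3),.062),('cas',(206.8,157),.06),('r1',(196,140.5),.03),('r2',(212.5,136.5),.03),('r3',(220.7,182),.03),('r4',(205,185.2),.03)]:
    print(n,onz(T,uv,z))
# drum rim fit
tp=[(298.5,190),(351.2,190),(325,216.2),(326,166.8),(305,208.5),(344,209.5)]
sp=[(292.2,161),(264,132.5),(242+6,143),(275,170.5)]
def model(p):
    c=p[:3]; Rm=R.from_euler('ZY',[p[3],-np.radians(25)])
    return c,Rm
def res(p):
    c,Rm=model(p); r=[]
    a=np.linspace(0,2*np.pi,720)
    P=c+Rm.apply(np.c_[.086*np.cos(a),.086*np.sin(a),0*a])
    for cam,pts in((T,tp),(S,sp)):
        q=proj(cam,P)
        for u in pts:
            d=q-u; i=np.argmin((d**2).sum(1)); ctr=q.mean(0)
            r.append(np.linalg.norm(u-ctr)-np.linalg.norm(q[np.argmin(np.abs(np.angle(np.exp(1j*(np.arctan2(*(q-ctr).T[::-1])-np.arctan2(*(u-ctr)[::-1]))))))]-ctr))
    return r
s=least_squares(res,[.45,-.2,.14,-.1],diff_step=1e-3)
print(s.x,np.round(s.fun,1)); print(model(s.x)[1].as_matrix()[:,2])
E
```

```text
stud [ 0.58182008 -0.13646188  0.10630462] [np.float64(0.3694235075795882), np.float64(0.35420036353484907)]
bar [ 0.49971186 -0.16733224  0.07138526] [np.float64(0.23848059760698082), np.float64(0.22903276427455524)]
grip base [ 0.55363674 -0.21272258  0.10218062] [np.float64(0.43344019078737006), np.float64(0.40405950028934334)]
stand base corner [ 5.14937086e-01 -1.37118708e-01  1.87170920e-04] [np.float64(0.5376073796828428), np.float64(0.5317154229584689)]
va [0.7188106  0.20265606 0.062     ]
vb [0.61159626 0.1792705  0.062     ]
cas [0.67159546 0.19125895 0.06      ]
r1 [0.73401731 0.23587766 0.03      ]
r2 [0.74994073 0.17811348 0.03      ]
r3 [0.58937362 0.14297819 0.03      ]
r4 [0.57653031 0.19752422 0.03      ]
[ 0.55815318 -0.21070983  0.10300805 -0.72603362] [ 0.6  1.  -0.8  0.1  0.9  0.2 -0.1 -2.1 -0.2 -2. ]
[-0.31603968  0.28057996  0.90630779]
```

```bash
cat > geo.py <<'E'
from h import *
def drumR(n,stud_dir_pt,c):
    pass
E
python3 - <<'E'
from h import *; from cal import *
from bench import manip, viewer
c=viewer.get_calibration('wrist'); p=manip.current_tool_pos(); q=R.from_quat(manip.current_tcp_rot())
print('cam in tool',q.inv().apply(np.array(c['eye'])-p),(q.inv()*R.from_quat(c['attitude'])).as_matrix().round(3))
n=R.from_euler('ZY',[-.277,-np.radians(25)]).as_matrix()[:,2]
C=np.array([.5536,-.2127,.1022]); st=np.array([.5818,-.1365,.1063])-C
sx=st-n*(st@n); sx/=np.linalg.norm(sx); sy=np.cross(n,sx)
print(n,C)
for th in (2.3,1.257,0):
  w=np.cos(th)*sx+np.sin(th)*sy; y=np.cross(n,w)
  for sg in (1,-1):
    x=sg*y; z=-n; M=np.c_[x,np.cross(z,x),z]
    for h in (.01,.15):
      print(th,sg,h,manip.solve_ik(C+n*h,R.from_matrix(M).as_quat()))
print(manip.current_clock())
E
```

```text
cam in tool [-4.31740086e-05 -7.92482211e-02 -1.83103311e-01] [[ 1.    -0.    -0.001]
 [ 0.     0.956  0.293]
 [ 0.001 -0.293  0.956]]
[-0.40650813  0.11557394  0.90630779] [ 0.5536 -0.2127  0.1022]
2.3 1 0.01 [ 0.73055946  0.29900021 -0.44062593  2.19565058  0.41111587  0.25604144
 -1.2514369 ]
2.3 1 0.15 [ 1.324478   -0.04154742 -0.93689548  2.18545178 -0.1478863   0.55079308
 -0.72023863]
2.3 -1 0.01 [ 1.17503155  0.4378308  -0.97383904  2.18376257  0.97883371  0.40799473
  1.40124884]
2.3 -1 0.15 [ 1.09006223 -0.03905567 -0.71428279  2.19009766 -0.12480055  0.54945587
  2.39424445]
1.257 1 0.01 [ 0.54751117  0.27851303 -0.23377421  2.20128533  0.16574052  0.23591792
 -2.06918786]
1.257 1 0.15 [ 1.20350017 -0.0396648  -0.8223894   2.18771287 -0.13510008  0.55000632
 -1.77817549]
1.257 -1 0.01 [ 1.06748452  0.38484363 -0.83670337  2.18632117  0.8436602   0.34973805
  0.46758119]
1.257 -1 0.15 [ 1.35236134 -0.04222163 -0.96313392  2.18497514 -0.15124489  0.55101582
  1.38221503]
0 1 0.01 [-0.08300428  0.29274476  0.48041951  2.2208745  -0.65209779  0.27341304
 -2.56279793]
0 1 0.15 None
0 -1 0.01 [ 0.87456259  0.32572938 -0.60619842  2.1914558   0.59921547  0.28472001
 -0.57871388]
0 -1 0.15 [ 1.38740928 -0.0432298  -0.99601205  2.18440074 -0.15576308  0.55132489
  0.13036061]
0.15
```

```bash
cat > geo.py <<'E'
from h import *
def toolR(n,x):
    x=x-n*(x@n); x=x/np.linalg.norm(x); z=-n
    return R.from_matrix(np.c_[x,np.cross(z,x),z]).as_quat()
E
python3 - <<'E'
from geo import *; import json
from bench import manip, viewer
n=R.from_euler('ZY',[-.277,-np.radians(25)]).as_matrix()[:,2]
C=np.array([.5536,-.2127,.1022]); st=np.array([.5818,-.1365,.1063])-C
sx=st-n*(st@n); sx/=np.linalg.norm(sx); sy=np.cross(n,sx)
th=2.3; w=np.cos(th)*sx+np.sin(th)*sy; y=np.cross(n,w)
manip.servo_line(C+n*.13,toolR(n,-y),vel=.3)
print(manip.current_clock(),manip.current_q(),manip.current_tool_pos())
manip.sleep(.2)
c=viewer.get_calibration('wrist'); im=viewer.get_image('wrist')
json.dump({k:(v.tolist() if hasattr(v,'tolist') else v) for k,v in c.items()},open('w1.json','w'))
cv2.imwrite('pics/w1.png',im[:,:,::-1])
E
```

```text
3.4083 [ 1.4798045   0.04104408 -1.13193068  2.18861638  0.00805456  0.50050515
  2.28126862] [ 0.50059899 -0.19783335  0.21995848]
```

View pics/w1.png

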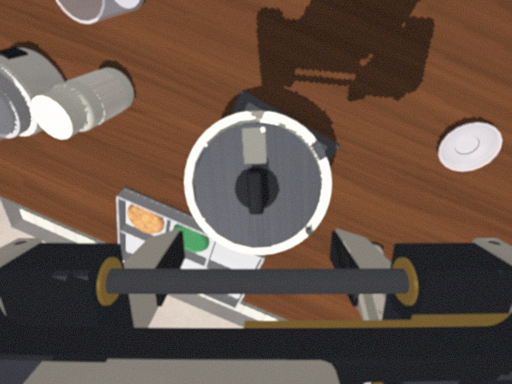

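```bash
python3 -c "
from h import *
crop('pics/w1.png',175,85,345,260,3.4,'pics/w1c.png')"
```

```text
(no output)
```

View pics/w1c.png

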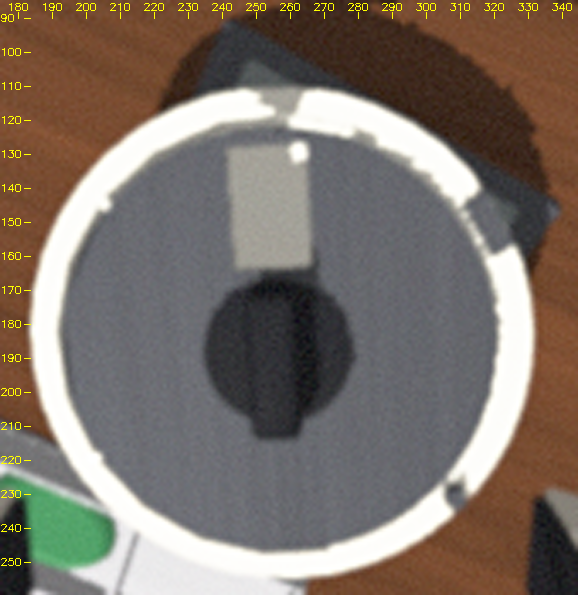

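```bash
cat > fit.py <<'E'
from geo import *; from cal import *; import json
W=json.load(open('w1.json'))
def frame(p):
    return p[:3],R.from_euler('ZYZ',[p[3],-np.radians(25),p[4]])  # x axis at bar mark when angle 0
def pt(p,ang,r,t,h):  # radial r, tangential t, height above cap face
    c,Rm=frame(p); return c+Rm.apply([r*np.cos(ang)-t*np.sin(ang),r*np.sin(ang)+t*np.cos(ang),h])
obsW=[('win',(242.2,128),.068,.013,0),('win',(244,163.6),.028,.013,0),('win',(266.6,162.4),.028,-.013,0),('win',(264.8,127),.068,-.013,0),
 ('win',(250,213.5),-.024,.008,.026),('win',(263.5,213.2),-.024,-.008,.026)]
mk=[(W,(319,149),(308.5,230),2.),(T,(310,209.5),(302.3,184),.5),(S,(283,168.5),(258.5,161.5),.5)]
# sigma px : W ~1.2
rim=[(W,u,2.) for u in [(184,182),(332,187),(258,254.5),(200,228),(302,120)]]+[(T,u,1.) for u in [(298.5,190),(351.2,190),(325,216.2),(344,209.5)]]
def circ(p,cam,u,r,h):
    c,Rm=frame(p);a=np.linspace(0,2*np.pi,361)
    q=proj(cam,c+Rm.apply(np.c_[r*np.cos(a),r*np.sin(a),0*a+h]))
    d=q[1:]-q[:-1]; L=np.linalg.norm(d,axis=1); rel=np.array(u)-q[:-1]
    t=np.clip((rel*d).sum(1)/L**2,0,1); dist=np.linalg.norm(rel-d*t[:,None],axis=1); i=dist.argmin()
    return dist[i]*np.sign(d[i,0]*rel[i,1]-d[i,1]*rel[i,0])
def res(p,):
    r=[]; th=p[5]
    for _,u,x,y,h in obsW: r+=list((proj(W,pt(p,th,x,y,h))[0]-u)/1.5)
    for cam,b,s,sg in mk:
        r+=list((proj(cam,pt(p,0,.081,0,p[6]))[0]-b)/sg); r+=list((proj(cam,pt(p,-1.2566,.081,0,p[6]))[0]-s)/sg)
    for cam,u,sg in rim: r.append(circ(p,cam,u,.086,p[6]-.006)/sg)
    for u in [(235,188),(278.7,188),(241,203)]: r.append(circ(p,W,u,.025,.003)/1.5)
    r.append((p[6]-.003)/.006); r.append((p[3]+.277)/.3)
    return np.array(r)
if __name__=='__main__':
    s=least_squares(res,[.55,-.21,.1,-.277,2.6,1.05,.003])
    print(s.x.round(4),s.cost); print(s.fun.round(1))
    cov=np.linalg.inv(s.jac.T@s.jac); print(np.sqrt(np.diag(cov)).round(4))
    c,Rm=frame(s.x); print('n',Rm.as_matrix()[:,2],'bar',pt(s.x,0,.081,0,s.x[6]),'cap angle',1.2566+s.x[5])
    print('stand below centre?')
    json.dump(s.x.tolist(),open('drum.json','w'))
E
python3 fit.py
```

```text
[ 0.5577 -0.2119  0.1027 -0.2446  2.745   1.0485  0.0038] 8.667174964142587
[-0.3 -0.4 -0.1 -0.1  0.   0.1  0.4 -0.4 -0.1  0.4  0.5  0.2 -0.5  0.4
 -0.2 -0.4 -1.3  1.3 -0.8  0.7  0.2 -0.3 -0.8 -0.6 -0.4  1.1  1.1  0.6
  2.1  0.5  0.5  0.2  1.1 -0.2  0.5  0.6  0.1  0.1]
[0.0017 0.0005 0.0027 0.0647 0.0597 0.0205 0.0035]
n [-0.4100359   0.10235602  0.90630779] bar [ 0.4980185  -0.16471284  0.07463851] cap angle 2.3051394401193317
stand below centre?
```

```bash
cat > geo2.py <<'E'
from fit import *
P=np.array(json.load(open('drum.json')))
c0,Rd=frame(P); n=Rd.as_matrix()[:,2]
def capR(a):  # tool orientation for cap at angle a beyond the slot dir (0=over slot)
    w=Rd.apply([np.cos(a),np.sin(a),0]); return toolR(n,-np.cross(n,w))
E
python3 - <<'E'
from geo2 import *
from bench import manip, effector, viewer
a=P[5]
manip.servo_line(c0+n*.05,capR(a),vel=.15); print(manip.current_clock())
manip.servo_line(c0+n*.009,capR(a),vel=.05)
print(manip.current_clock(),manip.current_q().round(2),manip.current_force().round(1),manip.current_tool_pos())
cv2.imwrite('pics/w2.png',viewer.get_image('wrist')[:,:,::-1])
cv2.imwrite('pics/t2.png',viewer.get_image('top')[:,:,::-1])
cv2.imwrite('pics/s2.png',viewer.get_image('side')[:,:,::-1])
crop('pics/s2.png',220,80,330,195,5,'pics/s2c.png')
E
```

```text
4.4
5.3667 [ 0.97  0.36 -0.71  2.18  0.67  0.31  1.71] [-0.1  0.7 -1.1] [ 0.55416005 -0.21086018  0.11114587]
```

View pics/w2.png

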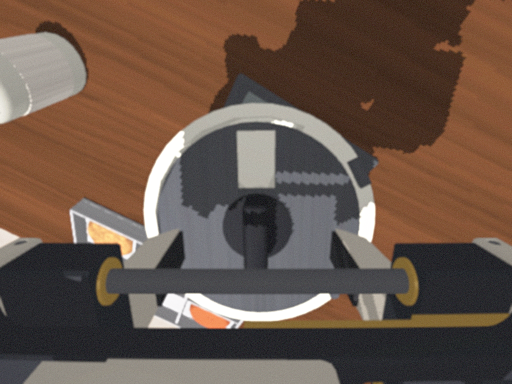

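View pics/s2c.png

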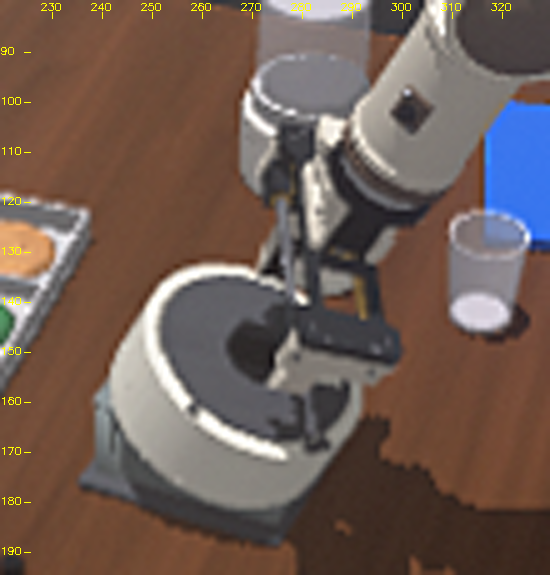

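```bash
python3 - <<'E'
from geo2 import *
from bench import manip, effector, viewer
effector.close(f_grip=15)
print(manip.current_clock(),manip.current_finger_gap(),manip.current_force().round(1),manip.current_wrist_torque().round(2))
a=P[5]; t=manip.current_clock()
try:
    manip.servo_line(c0+n*.009,capR(a-.2),vel=.05); print('ok',manip.current_clock()-t, manip.current_force().round(1),manip.current_wrist_torque().round(2))
except Exception as e: print(repr(e))
E
```

```text
6.9583 0.0002489918377668513 [ 0.4 -0.2 -0.2] [ 0.23  0.33 -0.04]
ok 0.34999999999999964 [-0.5 -0.6 -0.2] [ 0.26  0.39 -0.01]
```

```bash
python3 - <<'E'
from geo2 import *
from bench import manip, effector, viewer
c=viewer.get_calibration('wrist')
json.dump({k:(v.tolist() if hasattr(v,'tolist') else v) for k,v in c.items()},open('w3.json','w'))
for k in ('wrist','top','side'): cv2.imwrite(f'pics/{k}3.png',viewer.get_image(k)[:,:,::-1])
crop('pics/side3.png',220,80,330,195,5,'pics/s3c.png')
crop('pics/wrist3.png',130,90,390,310,3,'pics/w3c.png')
crop('pics/top3.png',285,145,385,225,6,'pics/t3c.png')
print(proj(T,manip.current_tool_pos()),proj(S,manip.current_tool_pos()),proj(c,manip.current_tool_pos()))
E
```

```text
[[324.72414411 193.23564073]] [[271.74502242 149.40257145]] [[256.90486138 228.6107766 ]]
```

View pics/s3c.png

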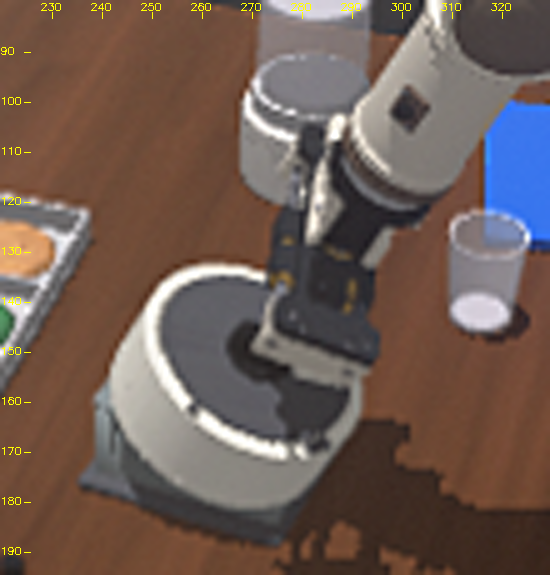

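View pics/w3c.png

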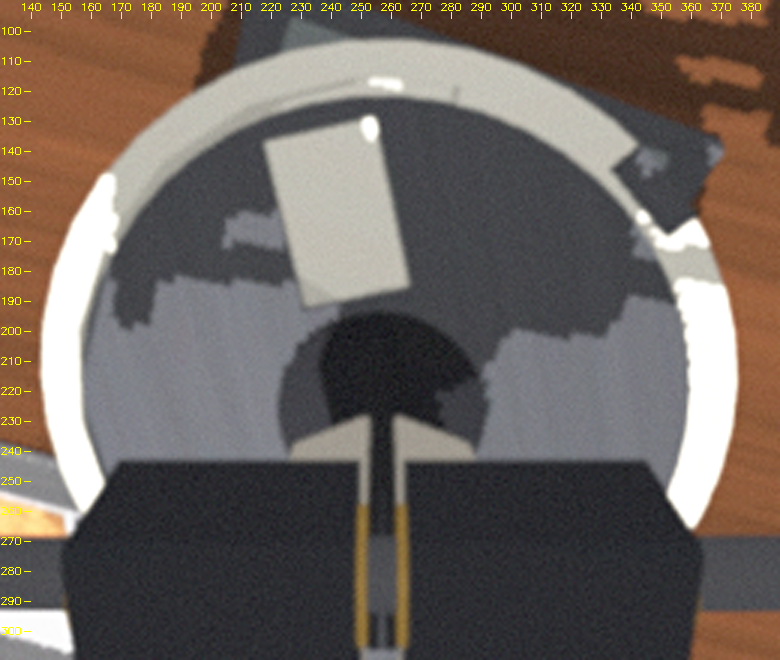

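View pics/t3c.png

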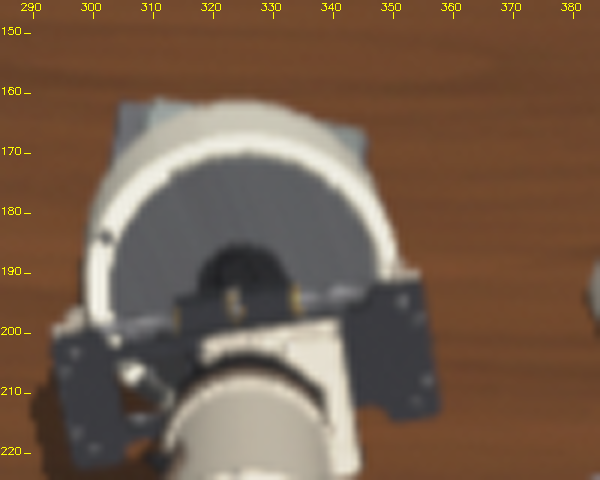

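```bash
python3 - <<'E'
from geo2 import *
W3=json.load(open('w3.json'))
ob=[((218,137.5),.068,.013),((231,191),.028,.013),((265.5,185),.028,-.013),((255,131),.068,-.013)]
print([ (proj(W3,pt(P,P[5],x,y,0))[0]-u).round(1) for u,x,y in ob])
print('bar',proj(W3,pt(P,0,.081,0,P[6])),'stand')
print('bar end top', [proj(W3,pt(P,P[5],.024,y,.026))[0] for y in(.008,-.008)],[proj(W3,pt(P,P[5],.025,0,.003))[0]])
# PnP
obj=np.array([[x,y,0] for u,x,y in ob]); im=np.array([u for u,x,y in ob])
for nm,C,im in (('w3',W3,im),('w1',W,np.array([(242.2,128),(244,163.6),(266.6,162.4),(264.8,127)]))):
    ok,rv,tv=cv2.solvePnP(obj,im.astype(float),K(C),np.array(C['dist_coeffs']),flags=cv2.SOLVEPNP_ITERATIVE)
    q=R.from_quat(C['attitude']); print(nm,q.apply(tv[:,0])+C['eye'], (q*R.from_rotvec(rv[:,0])).as_matrix()[:,2])
print(c0,n)
E
```

```text
[array([ 0.3, -1.8]), array([0.4, 0.5]), array([ 1.5, -0.4]), array([ 1., -3.])]
bar [[346.99460805 152.54457365]] stand
bar end top [array([236.95419402, 207.27855688]), array([261.85055039, 202.55798418])] [array([249.90127706, 193.1868486 ])]
w3 [ 0.56294465 -0.2135458   0.09550884] [-0.30779864  0.08990315  0.9471945 ]
w1 [ 0.55703217 -0.21135331  0.10416595] [-0.58422663  0.12609988  0.80173441]
[ 0.5577129  -0.21186326  0.1027309 ] [-0.4100359   0.10235602  0.90630779]
```

```bash
cat > fit2.py <<'E'
import fit; from fit import *
W3=json.load(open('w3.json'))
ob3=[((218,137.5),.068,.013),((231,191),.028,.013),((265.5,185),.028,-.013),((255,131),.068,-.013)]
def res2(p,wT=1):
    r=list(res(p))
    for u,x,y in ob3: r+=list((proj(W3,pt(p,p[5],x,y,0))[0]-u)/1.5)
    for u in [(375,210),(144,215),(255,102.5),(185,127),(330,120)]: r.append(circ(p,W3,u,.086,p[6]-.006)/2)
    for u in [(255,193.8),(224,222),(291,215)]: r.append(circ(p,W3,u,.025,.003)/1.5)
    return np.array(r)
if __name__=='__main__':
    s=least_squares(res2,np.array(json.load(open('drum.json'))))
    print(s.x.round(4),s.cost); print(s.fun.round(1)); print(np.sqrt(np.diag(np.linalg.inv(s.jac.T@s.jac))).round(4))
    c,Rm=frame(s.x); n=Rm.as_matrix()[:,2]
    tcp=np.array([.55416,-.21086,.11115]); print('tcp in cap frame',Rm.inv().apply(tcp-c))
    for h in(.026,.003): print(h,proj(W3,pt(s.x,s.x[5],0,0,h)),[proj(W3,pt(s.x,s.x[5],.024,y,h))[0].round(1) for y in(.008,-.008)])
    json.dump(s.x.tolist(),open('drum.json','w'))
E
python3 fit2.py; python3 -c "
from h import *
crop('pics/wrist3.png',215,180,300,270,7,'pics/w3d.png')"
```

```text
[ 0.5578 -0.2113  0.1028 -0.2049  2.7102  1.0634  0.0038] 16.318712253859534
[-0.6 -0.  -0.1  0.2  0.1  0.2  0.  -0.3  0.2  0.6  0.8  0.3 -0.3  0.5
  0.1 -0.1 -1.6  1.4 -1.2  0.9  0.2 -0.4 -0.6 -0.9 -0.   0.8  0.8  0.7
  2.1  0.3  0.7  0.3  1.3  0.1  0.2  0.7  0.1  0.2 -0.2 -0.6  0.4  0.7
  1.1 -0.1  0.1 -1.8  0.9 -0.3 -0.1 -0.1  2.5 -0.6 -0.3  0.6]
[0.0012 0.0004 0.0019 0.0437 0.0419 0.0147 0.0026]
tcp in cap frame [-0.00032027  0.00022091  0.00907575]
0.026 [[257.04613208 239.19372043]] [array([236.7, 207.6]), array([261.4, 202.6])]
0.003 [[257.48868706 225.66348675]] [array([239.4, 197.1]), array([261.4, 192.6])]
```

View pics/w3d.png

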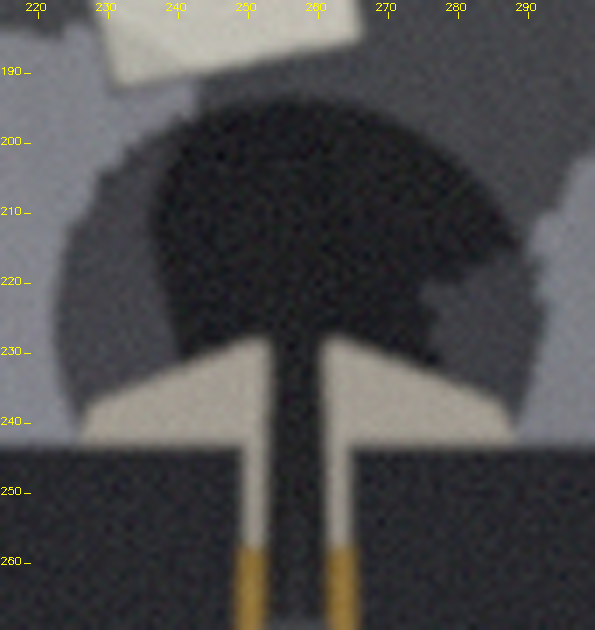

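```bash
python3 - <<'E'
from geo2 import *
from bench import manip
p=manip.current_tool_pos(); q=R.from_quat(manip.current_tcp_rot())
def ov(cam,path,x0,y0,x1,y1,s,out):
    im=cv2.resize(cv2.imread(path)[y0:y1,x0:x1],None,fx=s,fy=s,interpolation=cv2.INTER_CUBIC)
    def L(a,b,col):
        u=proj(cam,p+q.apply(np.array([a,b])))
        u=((u-[x0,y0]+.5)*s).astype(int); cv2.line(im,tuple(map(int,u[0])),tuple(map(int,u[1])),col,1)
    # finger box: x +-.022, y +-.0095, z -.05..0
    for y in(-.0095,.0095):
        L([-.022,y,0],[.022,y,0],(0,0,255));L([-.022,y,-.05],[.022,y,-.05],(0,255,0))
        for x in(-.022,.022): L([x,y,0],[x,y,-.05],(255,255,0))
    cv2.imwrite(out,im)
ov(S,'pics/side3.png',245,115,305,165,11,'pics/s3o.png')
ov(json.load(open('w3.json')),'pics/wrist3.png',200,180,320,280,6,'pics/w3o.png')
E
```

```text
(no output)
```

View pics/s3o.png

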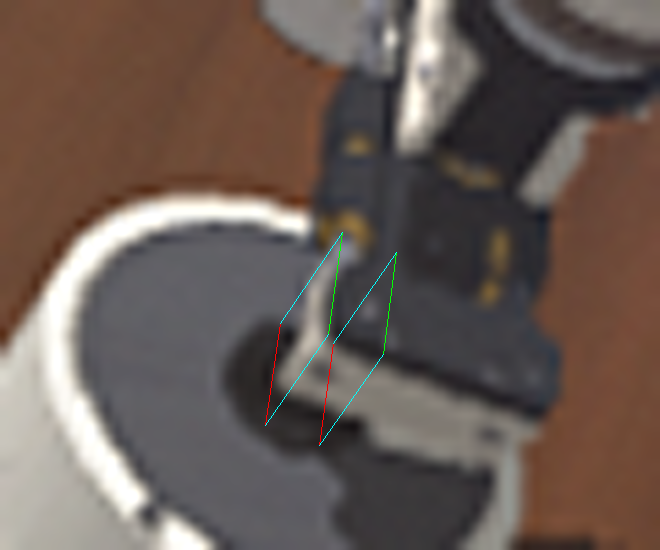

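View pics/w3o.png

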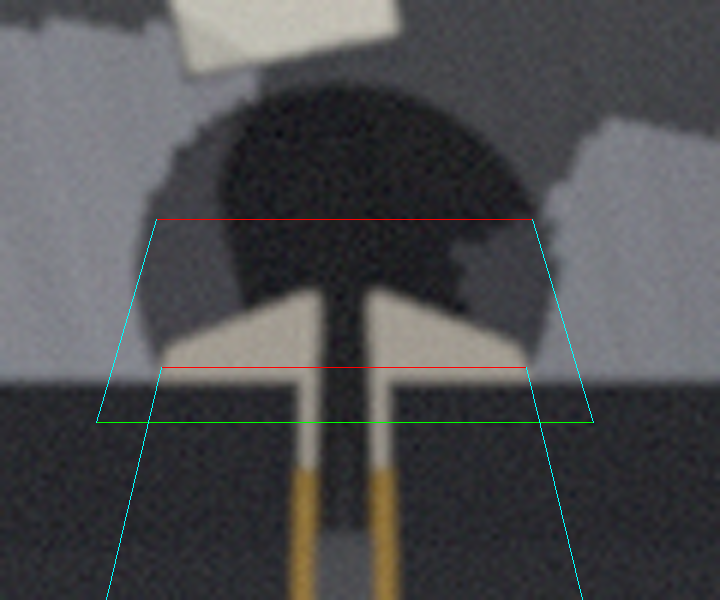

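```bash
python3 -c "
from h import *
crop('pics/w2.png',110,180,410,320,2.6,'pics/w2c.png')
crop('pics/w1.png',90,210,420,330,2.4,'pics/w1d.png')
crop('pics/wrist0.png',0,0,512,384,1.5,'pics/w0c.png')"
```

```text
(no output)
```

View pics/w2c.png

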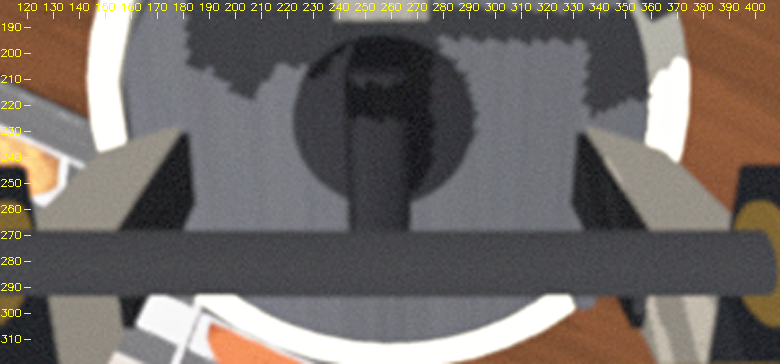

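View pics/w1d.png

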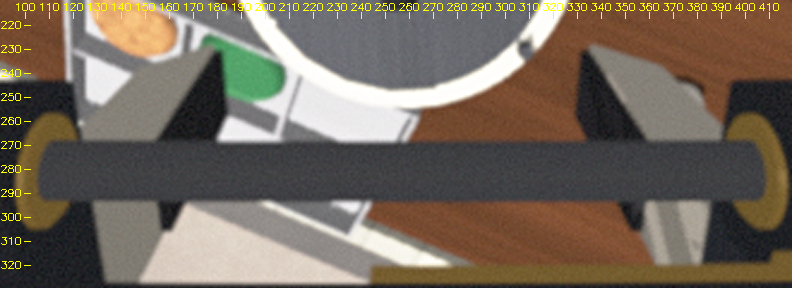

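View pics/w0c.png

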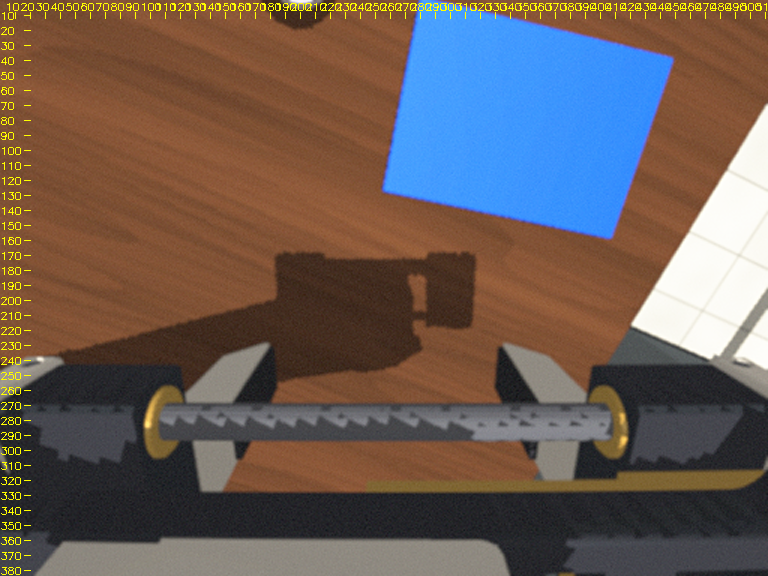

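```bash
python3 - <<'E'
from geo2 import *
from bench import manip, effector, viewer
p=manip.current_tool_pos(); f0=manip.current_force(); print(Rd.inv().apply(p-c0))
for i in range(1,14):
    manip.servo_line(p-n*.0015*i,vel=.03)
    f=(manip.current_force()-f0)@n
    if f>3: break
print(i,f,Rd.inv().apply(manip.current_tool_pos()-c0),manip.current_clock())
E
```

```text
[-0.00014147  0.00035733  0.0088856 ]
3 16.66738087606735 [-0.00019055  0.00036125  0.00512336] 8.2083
```

```bash
python3 - <<'E'
from geo2 import *
from bench import manip, effector, viewer
a=P[5]; f0=np.zeros(3)
manip.servo_line(c0+n*.012,capR(a),vel=.05)
f0=manip.current_force()
effector.open_jaws(); print(manip.current_clock(),manip.current_finger_gap())
h=.012
manip.servo_line(c0-n*.008,vel=.06); print((manip.current_force()-f0).round(1))
for h in (-.011,-.0135):
    manip.servo_line(c0+n*h,vel=.04)
    f=(manip.current_force()-f0)@n
    if f>3: break
print(h,f,manip.current_clock())
effector.close(f_grip=15)
print(manip.current_clock(),manip.current_finger_gap(),(manip.current_force()-f0).round(1),manip.current_wrist_torque().round(2))
E
```

```text
10.0333 0.09157483787519158
[ 0.6  1.5 -0.3]
-0.0135 -0.14807541278576689 11.0167
12.175 0.016087160594194343 [ 2.9 -2.8 -1.9] [-0.33  0.12 -0.27]
```

```bash
python3 - <<'E'
from geo2 import *
from bench import manip, effector, viewer
a=P[5]; f0=manip.current_force()
for k in (.75,.5,.25,0):
    manip.servo_line(c0-n*.0135,capR(a*k),vel=.05)
    print(round(manip.current_clock(),2),(manip.current_force()-f0).round(1),manip.current_wrist_torque().round(2),manip.current_finger_gap().round(4))
manip.sleep(.2)
print(manip.current_q().round(2))
c=viewer.get_calibration('wrist')
json.dump({k:(v.tolist() if hasattr(v,'tolist') else v) for k,v in c.items()},open('w4.json','w'))
for k in ('wrist','top','side'): cv2.imwrite(f'pics/{k}4.png',viewer.get_image(k)[:,:,::-1])
crop('pics/wrist4.png',120,70,400,290,2.8,'pics/w4c.png')
E
```

```text
Traceback (most recent call last):
AttributeError: 'float' object has no attribute 'round'
```

```bash
python3 - <<'E'
from geo2 import *
from bench import manip, effector, viewer
a=P[5]; f0=manip.current_force()
for k in (.5,.25,0):
    manip.servo_line(c0-n*.0135,capR(a*k),vel=.05)
    print(round(manip.current_clock(),2),(manip.current_force()).round(1),manip.current_wrist_torque().round(2),manip.current_finger_gap())
manip.sleep(.2)
print(manip.current_q().round(2))
c=viewer.get_calibration('wrist')
json.dump({k:(v.tolist() if hasattr(v,'tolist') else v) for k,v in c.items()},open('w4.json','w'))
for k in ('wrist','top','side'): cv2.imwrite(f'pics/{k}4.png',viewer.get_image(k)[:,:,::-1])
crop('pics/wrist4.png',120,70,400,290,2.8,'pics/w4c.png')
E
```

```text
13.01 [ 3.3 -4.6 -2.1] [-0.37  0.03 -0.33] 0.016354349766728338
13.43 [ 2.  -4.8 -1.9] [-0.42 -0.02 -0.38] 0.01656944270078058
13.84 [ 2.1 -3.6 -1.4] [-0.53  0.01 -0.39] 0.016414544496859123
[ 0.73  0.36 -0.43  2.17  0.4   0.22  0.92]
```

View pics/w4c.png

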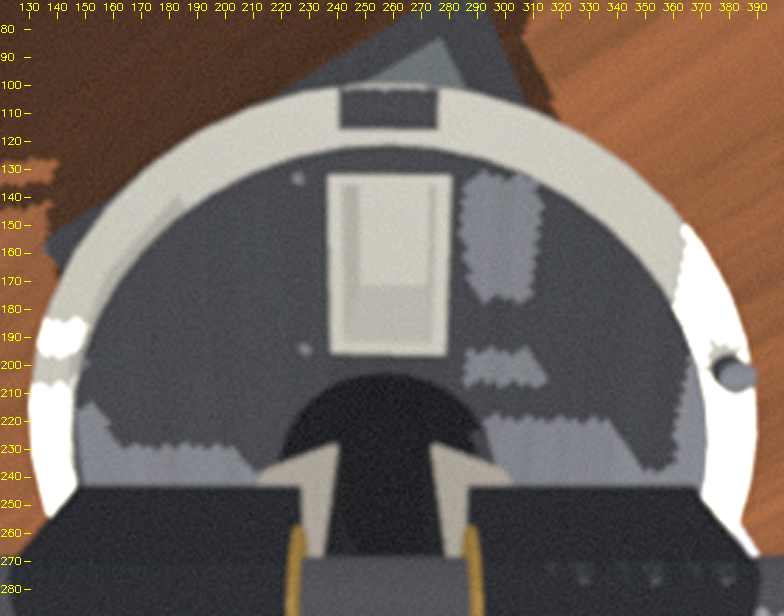

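```bash
cat > fit3.py <<'E'
from fit2 import *
W4=json.load(open('w4.json'))
def res3(p):
    r=list(res2(p))
    for u,x,y in [((237,132),.068,.013),((281,132),.068,-.013),((238.3,195.8),.028,.013),((279.3,196.5),.028,-.013)]: r+=list((proj(W4,pt(p,p[7],x,y,0))[0]-u)/1.)
    for u,x,y in [((240.7,116),.077,.010),((275.7,116),.077,-.010)]: r+=list((proj(W4,pt(p,0,x,y,p[6]))[0]-u)/1.)
    r+=list((proj(W4,pt(p,-1.2566,.081,0,p[6]))[0]-(382,203.5))/2.)
    for u in [(130,215),(390,215),(257,99.5),(180,126),(340,127)]: r.append(circ(p,W4,u,.086,p[6]-.006)/1.5)
    return np.array(r)
if __name__=='__main__':
    s=least_squares(res3,list(json.load(open('drum.json')))[:7]+[0],loss='soft_l1')
    print(s.x.round(4),s.cost); print(res3(s.x)[-20:].round(1)); print(np.sqrt(np.diag(np.linalg.inv(s.jac.T@s.jac))).round(4))
    c,Rm=frame(s.x); print(c,Rm.as_matrix()[:,2]); P=np.array(json.load(open('drum.json')));c0,R0=frame(P)
    tcp=c0-R0.as_matrix()[:,2]*.0135; print('tcp in new',Rm.inv().apply(tcp-c))
    json.dump(s.x.tolist(),open('drum3.json','w'))
E
python3 fit3.py
```

```text
[ 0.5584 -0.2115  0.1029 -0.1658  2.6748  1.0583  0.0046 -0.0065] 14.523057180692684
[ 1.1  0.2 -0.5 -0.  -0.3 -0.1 -0.1 -0.2 -0.4 -0.1  0.1  0.1 -0.   0.
 -0.3  0.4  1.4  0.1 -0.8 -0.4]
[0.0008 0.0003 0.0012 0.0364 0.0348 0.0105 0.0018 0.0076]
[ 0.55844739 -0.21152608  0.10286317] [-0.41682417  0.06974102  0.90630779]
tcp in new [ 0.00051935  0.00035394 -0.01323429]
```

```bash
sed -i "s/open('drum.json'))/open('drum3.json'))/" geo2.py; python3 - <<'E'
from geo2 import *
from bench import manip, effector, viewer
effector.open_jaws(); print(manip.current_clock())
p=manip.current_tool_pos()
manip.servo_line(p+n*.09,vel=.2)
d=np.array([.977,.213,0]); up=np.array([0,0,1.]); j=np.cross(up,d)
best=None
X=np.array([.655,.189,.15])
q0=manip.current_q()
for sg in(1,-1):
    o=toolR(up,sg*j); q=manip.solve_ik(X,o); print(sg,None if q is None else np.array(q).round(2))
    if q is not None:
        m=np.abs(np.array(q)-q0).max()
        if best is None or m<best[0]: best=(m,o,sg)
print(best[2],best[0])
manip.servo_line(X,best[1],vel=.35); manip.sleep(.15)
print(manip.current_clock(),manip.current_q().round(2),manip.current_tool_pos())
c=viewer.get_calibration('wrist')
json.dump({k:(v.tolist() if hasattr(v,'tolist') else v) for k,v in c.items()},open('w5.json','w'))
for k in ('wrist','top'): cv2.imwrite(f'pics/{k}5.png',viewer.get_image(k)[:,:,::-1])
E
```

```text
15.4583
1 [ 0.16  0.68 -0.74  1.5   0.49  1.14  1.12]
-1 [-0.07  0.6  -0.37  1.51  0.23  1.08 -1.85]
1 0.8792282070300254
17.55 [ 0.19  0.7  -0.78  1.5   0.52  1.16  1.1 ] [0.65509919 0.18664696 0.15016863]
```

View pics/wrist5.png

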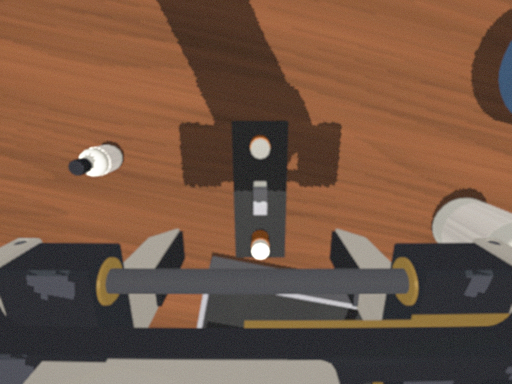

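```bash
python3 -c "
from h import *
crop('pics/top5.png',285,145,365,225,7,'pics/t5c.png')"
```

```text
(no output)
```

View pics/t5c.png

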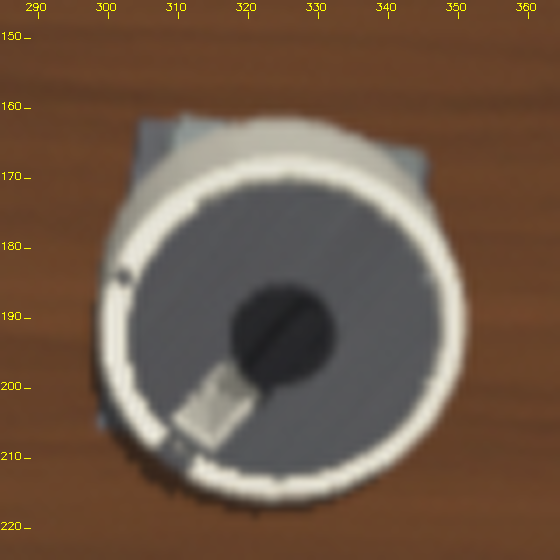

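Window sits over the slot, pointing at the bar mark. Now the cassette.

```bash
python3 -c "
from h import *
crop('pics/wrist5.png',225,115,295,265,5.2,'pics/w5c.png')"; python3 - <<'E'
from h import *
im=cv2.imread('pics/w5c.png'); print(im.shape)
cv2.imwrite('pics/w5d.png',cv2.convertScaleAbs(cv2.resize(im,None,fx=.75,fy=.75),alpha=1.6,beta=20))
E
```

```text
(780, 364, 3)
```

View pics/w5d.png

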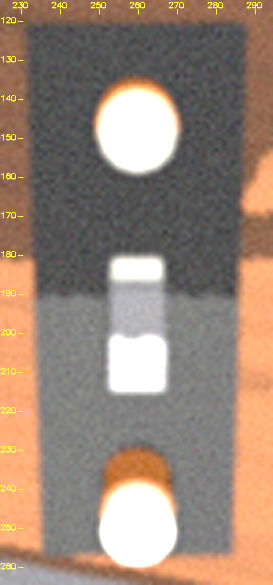

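```bash
python3 - <<'E'
from geo2 import *
W5=json.load(open('w5.json'))
for nm,uv,z in [('cas',(260.2,201),.06),('c1',(253,201),.06),('c2',(267.5,201),.06),('e1',(260.2,187),.06),('e2',(260.2,215),.06),('v1',(260.2,148),.062),('v2',(260.2,249),.062),
  ('k1',(232,121.5),.03),('k2',(287.5,121.5),.03),('k3',(235.5,256),.03),('k4',(284,256),.03)]:
    print(nm,onz(W5,uv,z).round(4))
E
```

```text
cas [0.6624 0.1918 0.06  ]
c1 [0.664  0.1845 0.06  ]
c2 [0.6608 0.1991 0.06  ]
e1 [0.6479 0.1886 0.06  ]
e2 [0.6775 0.195  0.06  ]
v1 [0.6092 0.1801 0.062 ]
v2 [0.715  0.2032 0.062 ]
k1 [0.5922 0.1464 0.03  ]
k2 [0.5799 0.2034 0.03  ]
k3 [0.7469 0.1797 0.03  ]
k4 [0.7345 0.2375 0.03  ]
```

```bash
python3 - <<'E'
from geo2 import *
from bench import manip, effector, viewer
d=np.array([.977,.213,0]); up=np.array([0,0,1.]); o=toolR(up,np.cross(up,d))
f0=manip.current_force()
manip.servo_line([.6625,.1918,.06],o,vel=.15)
manip.servo_line([.6625,.1918,.0225],o,vel=.06); 
print(manip.current_clock(),manip.current_tool_pos(),(manip.current_force()-f0).round(1))
for k in ('wrist','side'): cv2.imwrite(f'pics/{k}6.png',viewer.get_image(k)[:,:,::-1])
crop('pics/side6.png',160,190,250,270,7,'pics/s6c.png')
E
```

```text
19.175 [0.66257306 0.19202558 0.02251763] [-0.3 -0.   0.1]
```

View pics/s6c.png

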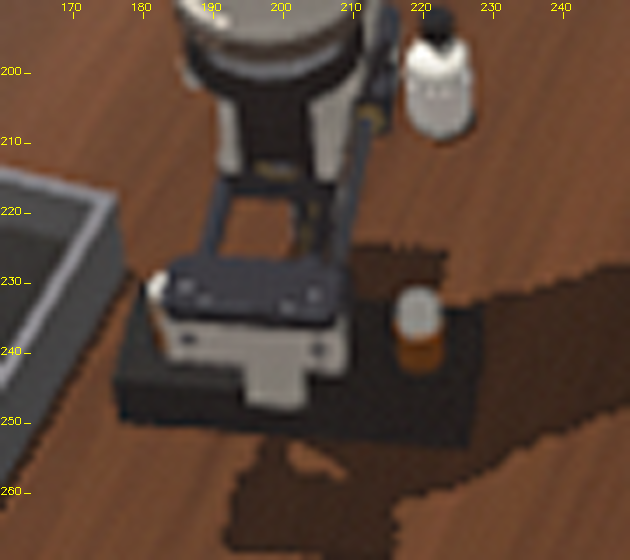

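View pics/wrist6.png

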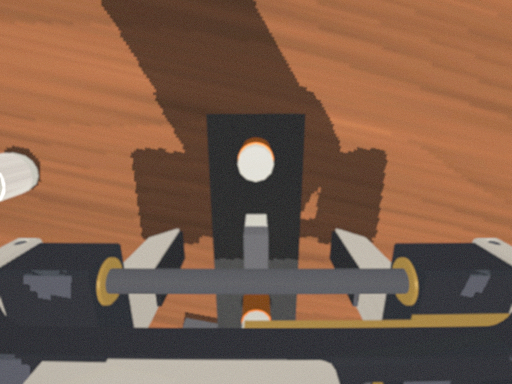

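```bash
python3 - <<'E'
from geo2 import *
from bench import manip
p=manip.current_tool_pos(); q=R.from_quat(manip.current_tcp_rot())
for x in (.046,.065,-.046,-.065):
  for z in (0,-.02,-.025): print(x,z,[proj(S,p+q.apply([x,y,z]))[0].round(1) for y in(-.0095,.0095)])
E
```

```text
0.046 0 [array([203.2, 251.2]), array([197.1, 250.7])]
0.046 -0.02 [array([202.8, 246.9]), array([196.7, 246.4])]
0.046 -0.025 [array([202.7, 245.8]), array([196.6, 245.4])]
0.065 0 [array([202.2, 255.9]), array([196.1, 255.4])]
0.065 -0.02 [array([201.8, 251.7]), array([195.6, 251.2])]
0.065 -0.025 [array([201.7, 250.6]), array([195.5, 250.1])]
-0.046 0 [array([207.8, 229.3]), array([202. , 228.9])]
-0.046 -0.02 [array([207.5, 225.1]), array([201.6, 224.6])]
-0.046 -0.025 [array([207.5, 224. ]), array([201.5, 223.5])]
-0.065 0 [array([208.8, 225. ]), array([203. , 224.6])]
-0.065 -0.02 [array([208.5, 220.8]), array([202.6, 220.3])]
-0.065 -0.025 [array([208.4, 219.7]), array([202.5, 219.2])]
```

```bash
python3 - <<'E'
from geo2 import *
from bench import manip, effector, viewer
f0=manip.current_force()
effector.close(f_grip=15)
print(manip.current_clock(),manip.current_finger_gap(),(manip.current_force()-f0).round(1))
manip.servo_line([.6625,.1918,.10],vel=.12)
print(manip.current_clock(),manip.current_finger_gap(),(manip.current_force()-f0).round(1))
q0=manip.current_q()
# insertion frame: slot axis
ax=c0+Rd.apply([.048,0,0])
for h in (.02,.05):
  for sg in (1,-1):
    w=Rd.apply([1,0,0]); o=toolR(n,-sg*np.cross(n,w)); q=manip.solve_ik(ax+n*h,o); print(h,sg,None if q is None else (np.array(q)).round(2))
print(q0.round(2))
for k in ('wrist','side'): cv2.imwrite(f'pics/{k}7.png',viewer.get_image(k)[:,:,::-1])
crop('pics/side7.png',160,170,250,260,6,'pics/s7c.png')
E
```

```text
20.4583 0.013941164726194144 [-0.9  1.6 -0.8]
21.2583 0.013624058677942396 [-0.1  0.5 -1. ]
0.02 1 [ 0.94  0.29 -0.66  2.28  0.47  0.22  0.84]
0.02 -1 [-0.45  0.33  0.91  2.32 -1.15  0.38 -0.79]
0.05 1 [ 1.06  0.22 -0.77  2.29  0.29  0.28  1.02]
0.05 -1 [-0.66  0.29  1.15  2.33 -1.02  0.44 -0.9 ]
[ 0.16  0.76 -0.75  1.51  0.56  1.09  1.07]
```

View pics/s7c.png

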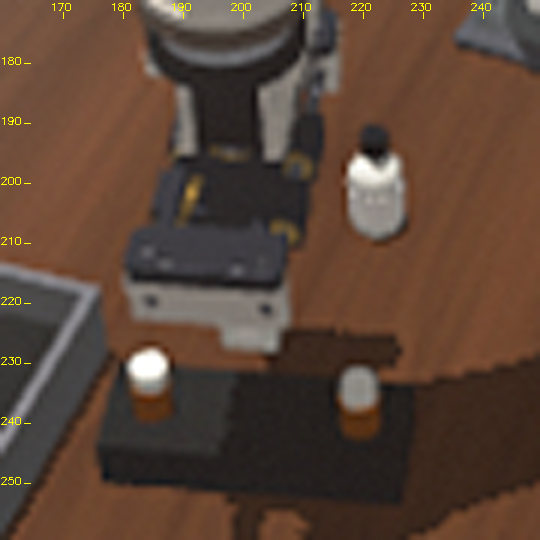

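View pics/wrist7.png

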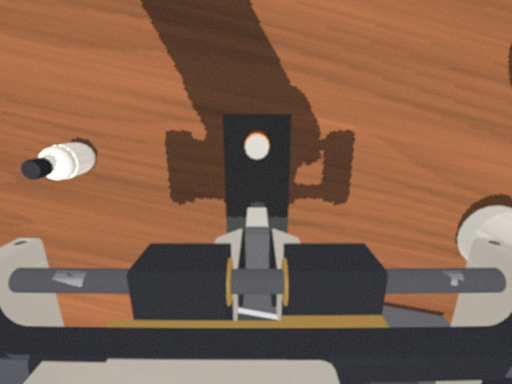

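```bash
python3 - <<'E'
from geo2 import *
from bench import manip
p=manip.current_tool_pos(); q=R.from_quat(manip.current_tcp_rot())
print(p)
for nm,x,z in (('tip back',.026,-.02),('tip in',.007,-.02),('foot',.007,.0125),('top',.007,-.0375)): print(nm,[proj(S,p+q.apply([x,y,z]))[0].round(1) for y in(-.014,.014)])
c=json.load(open('w5.json'))
from bench import viewer
c=viewer.get_calibration('wrist')
for nm,z in(('foot',.0125),('top',-.0375)): print(nm,[proj(c,p+q.apply([x,-.014,z]))[0].round(1) for x in(-.007,.007)])
E
python3 -c "
from h import *
crop('pics/wrist7.png',205,180,315,330,5,'pics/w7c.png')
crop('pics/side7.png',180,200,230,245,12,'pics/s7d.png')"
```

```text
[0.6617179  0.19129794 0.09876134]
tip back [array([204.4, 225.2]), array([195.1, 224.5])]
tip in [array([205.4, 220.6]), array([196.2, 219.9])]
foot [array([206., 228.]), array([196.9, 227.3])]
top [array([205.1, 216.5]), array([195.8, 215.9])]
foot [array([247.2, 204.7]), array([266.2, 204.7])]
top [array([244.4, 232.8]), array([269. , 232.8])]
```

View pics/w7c.png

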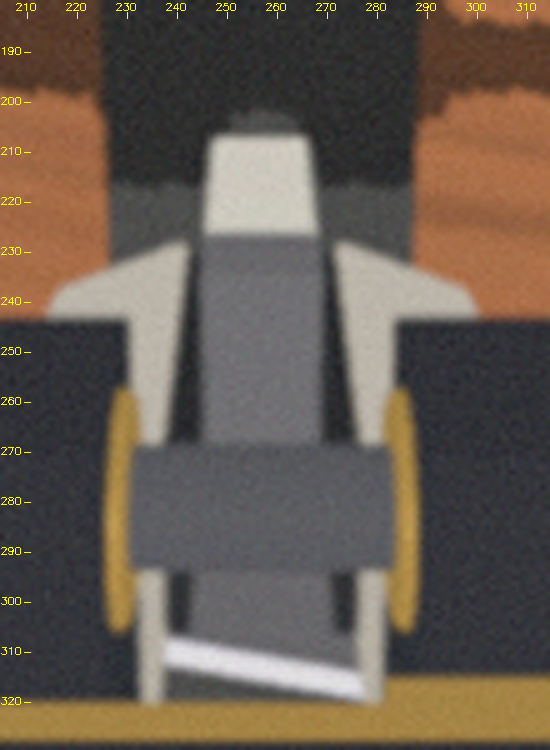

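View pics/s7d.png

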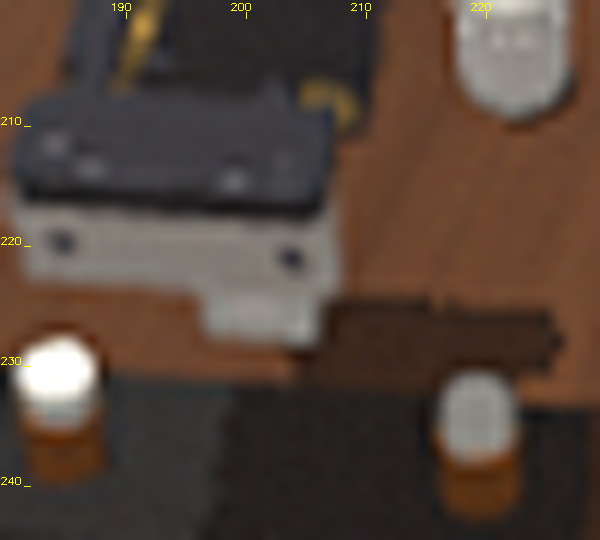

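```bash
python3 - <<'E'
from geo2 import *
from bench import manip, effector, viewer
ax=c0+Rd.apply([.048,0,0]); print(ax)
print('dropper',onz(T,(260,161),.07))
manip.servo_line(ax+n*.08,capR(0),vel=.3); print(manip.current_clock())
manip.servo_line(ax+n*.03,capR(0),vel=.12); manip.sleep(.15)
print(manip.current_clock(),Rd.inv().apply(manip.current_tool_pos()-ax),manip.current_finger_gap(),manip.current_q().round(2))
c=viewer.get_calibration('wrist')
json.dump({k:(v.tolist() if hasattr(v,'tolist') else v) for k,v in c.items()},open('w8.json','w'))
for k in ('wrist','side','top'): cv2.imwrite(f'pics/{k}8.png',viewer.get_image(k)[:,:,::-1])
crop('pics/wrist8.png',140,70,380,290,2.7,'pics/w8c.png')
crop('pics/side8.png',220,90,330,195,5,'pics/s8c.png')
E
```

```text
[ 0.52369514 -0.18381145  0.08474744]
dropper [0.66146741 0.00725361 0.07      ]
22.9167
23.6333 [-0.00048396 -0.00047704  0.03052133] 0.013998075543073443 [ 0.9   0.25 -0.61  2.29  0.3   0.23  1.  ]
```

View pics/w8c.png

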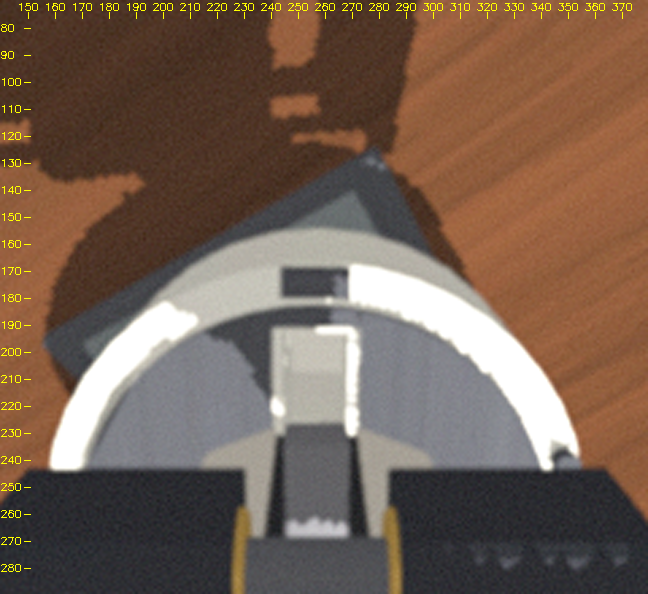

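View pics/s8c.png

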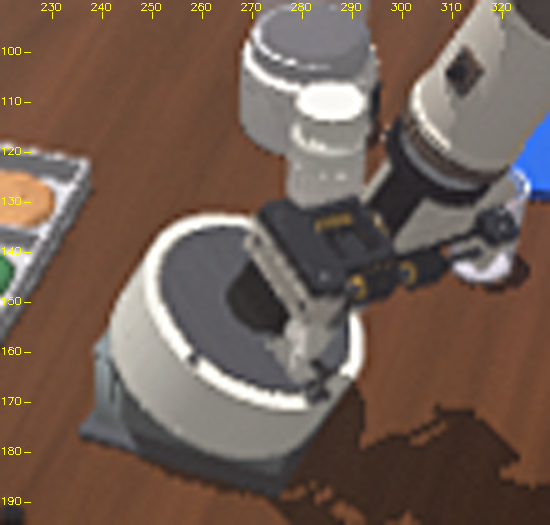

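```bash
python3 - <<'E'
from geo2 import *
from bench import manip, effector, viewer
ax=c0+Rd.apply([.048,0,0])
f0=manip.current_force()
for h in (.018,.012,.006,0,-.005,-.009,-.012):
    manip.servo_line(ax+n*h,capR(0),vel=.06)
    f=Rd.inv().apply(manip.current_force()-f0); print(h,f.round(1),round(manip.current_clock(),2))
    if np.linalg.norm(f)>8: break
print(manip.current_finger_gap(), Rd.inv().apply(manip.current_tool_pos()-ax))
for k in ('wrist','side','top'): cv2.imwrite(f'pics/{k}9.png',viewer.get_image(k)[:,:,::-1])
crop('pics/wrist9.png',140,70,380,290,2.7,'pics/w9c.png')
E
```

```text
0.018 [ 0.1 -0.1 -0.2] 24.13
0.012 [0.2 0.3 0.2] 24.38
0.006 [-0.  -0.6 -0.2] 24.63
0 [-0.2 -0.2 -0.2] 24.88
-0.005 [ 0.2 -0.9 -0.3] 25.13
-0.009 [-0.8  0.3 -0.4] 25.38
-0.012 [ 0.5 -0.3 -0.2] 25.63
0.013959363825451576 [ 9.49293342e-05 -2.41046141e-05 -1.18785232e-02]
```

View pics/w9c.png

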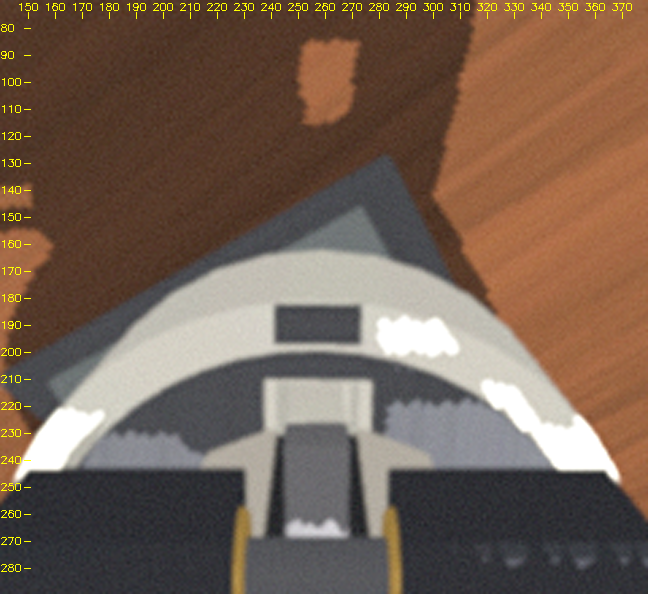

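```bash
python3 - <<'E'
from geo2 import *
from bench import manip, effector, viewer
effector.open_jaws(); manip.sleep(.2)
print(manip.current_clock(),manip.current_force().round(1))
ax=c0+Rd.apply([.048,0,0])
manip.servo_line(ax+n*.05,vel=.2); manip.sleep(.1)
c=viewer.get_calibration('wrist')
json.dump({k:(v.tolist() if hasattr(v,'tolist') else v) for k,v in c.items()},open('w10.json','w'))
for k in ('wrist','side','top'): cv2.imwrite(f'pics/{k}10.png',viewer.get_image(k)[:,:,::-1])
crop('pics/wrist10.png',140,110,380,300,3.2,'pics/w10c.png')
print(manip.current_clock(),manip.current_q().round(2))
E
```

```text
27.275 [0.4 0.3 0.3]
28.0583 [ 1.28  0.28 -1.02  2.28  0.58  0.32  0.75]
```

View pics/w10c.png

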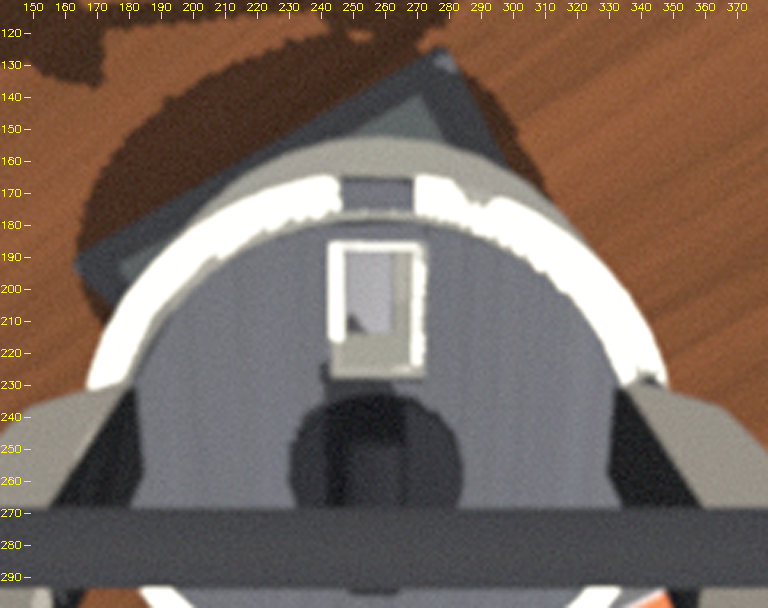

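```bash
python3 - <<'E'
from geo2 import *
c=json.load(open('w10.json'))
print('win',[proj(c,pt(P,P[7],x,y,0))[0].round(1) for x,y in((.028,.013),(.028,-.013),(.068,.013),(.068,-.013))])
for h in (-.013,-.003,.01):
  print(h,[proj(c,pt(P,0,x,y,h))[0].round(1) for x,y in((.034,.007),(.034,-.007),(.062,.007),(.062,-.007))])
E
```

```text
win [array([243.5, 227.3]), array([272.3, 227.5]), array([243.1, 184.4]), array([273.3, 184.5])]
-0.013 [array([250.2, 216. ]), array([265.1, 216. ]), array([250. , 187.3]), array([265.3, 187.3])]
-0.003 [array([250., 220.]), array([265.4, 220. ]), array([249.7, 190.2]), array([265.6, 190.2])]
0.01 [array([249.6, 225.6]), array([265.8, 225.5]), array([249.3, 194.4]), array([266.1, 194.4])]
```

```bash
python3 -c "
from h import *
crop('pics/wrist10.png',232,175,285,235,10,'pics/w10d.png')
crop('pics/side10.png',225,120,310,195,7,'pics/s10d.png')"
```

```text
(no output)
```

View pics/w10d.png

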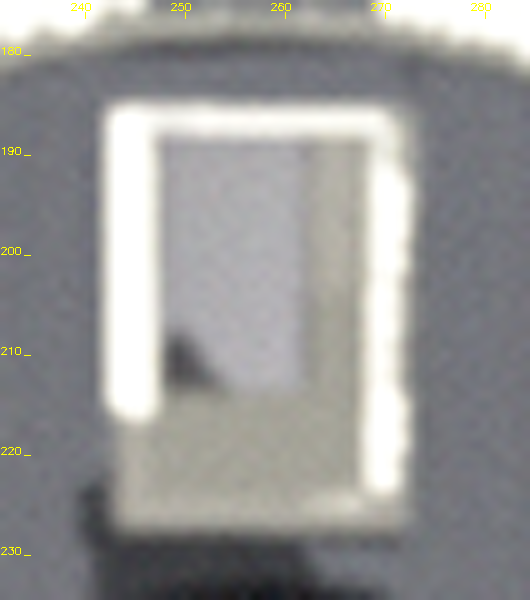

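View pics/s10d.png

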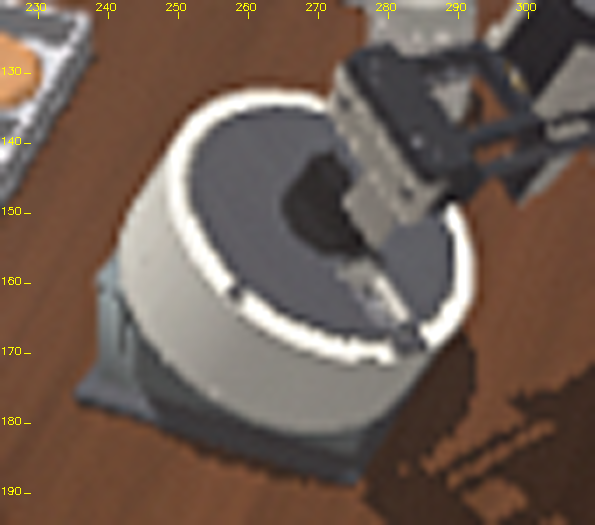

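```bash
python3 - <<'E'
from geo2 import *
from bench import manip, effector, viewer
a=P[7]
manip.servo_line(c0+n*.03,capR(a),vel=.15)
f0=manip.current_force()
manip.servo_line(c0-n*.006,capR(a),vel=.08)
manip.servo_line(c0-n*.013,capR(a),vel=.05)
print(manip.current_clock(),(manip.current_force()-f0).round(1))
effector.close(f_grip=15)
print(manip.current_clock(),manip.current_finger_gap(),(manip.current_force()-f0).round(1),manip.current_q().round(2))
f0=manip.current_force();t0=manip.current_wrist_torque()
for b in (-.25,-.5,-.75,-1.,-1.15,-1.22,-1.2566):
    manip.servo_line(c0-n*.013,capR(b),vel=.05)
    f=manip.current_force()-f0;t=manip.current_wrist_torque()-t0
    print(b,round(manip.current_clock(),2),f.round(1),t.round(2),round(float(t@n),2))
    if np.linalg.norm(f)>20 or abs(t@n)>1.5: break
manip.sleep(.1)
print(manip.current_finger_gap(),manip.current_q().round(2))
for k in ('wrist','side','top'): cv2.imwrite(f'pics/{k}11.png',viewer.get_image(k)[:,:,::-1])
crop('pics/wrist11.png',120,70,400,290,2.8,'pics/w11c.png')
E
```

```text
29.45 [ 1.4 -0.8 -0.1]
30.6083 0.015652582491131883 [-0.4 -1.8  0.8] [ 1.02  0.44 -0.76  2.16  0.79  0.29  0.59]
-0.25 31.0 [-0.3 -0.2 -0.7] [-0.16  0.08 -0.18] -0.09
-0.5 31.4 [-0.7 -0.6 -0.2] [-0.31  0.13 -0.25] -0.08
-0.75 31.8 [-0.  -1.4 -0. ] [-0.42  0.17 -0.29] -0.08
-1.0 32.2 [-0.8 -1.3  0.6] [-0.46  0.25 -0.34] -0.09
-1.15 32.5 [-0.2 -1.1 -0.4] [-0.54  0.3  -0.31] -0.03
-1.22 32.75 [ 0.8 -3.  -0.2] [-0.6   0.28 -0.34] -0.04
-1.2566 33.0 [-0.1 -3.1 -0.4] [-0.75  0.3  -0.32] 0.04
0.015822674819031237 [ 0.79  0.37 -0.48  2.17  0.38  0.22 -0.3 ]
```

View pics/w11c.png

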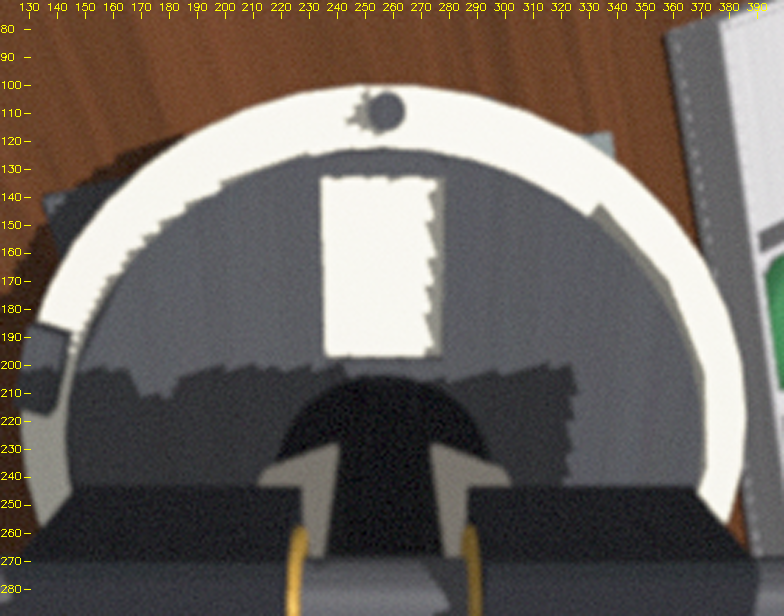

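```bash
python3 - <<'E'
from geo2 import *
from bench import manip, effector, viewer
t0=manip.current_wrist_torque()
for b in (-1.28,-1.30):
    manip.servo_line(c0-n*.013,capR(b),vel=.05)
    t=manip.current_wrist_torque()-t0; print(b,t.round(2),round(float(t@n),2))
    if abs(t@n)>.6: break
effector.open_jaws(); manip.sleep(.1)
manip.servo_line(c0+n*.10,vel=.15); manip.sleep(.1)
print(manip.current_clock(),manip.current_force().round(1))
for k in ('wrist','side','top'): cv2.imwrite(f'pics/{k}12.png',viewer.get_image(k)[:,:,::-1])
crop('pics/wrist12.png',170,85,345,260,3.2,'pics/w12c.png')
E
```

```text
-1.28 [-0.21 -0.1   0.16] 0.22
-1.3 [-0.21 -0.17  0.17] 0.23
36.1167 [ 0.6 -0.5 -0.6]
```

View pics/w12c.png

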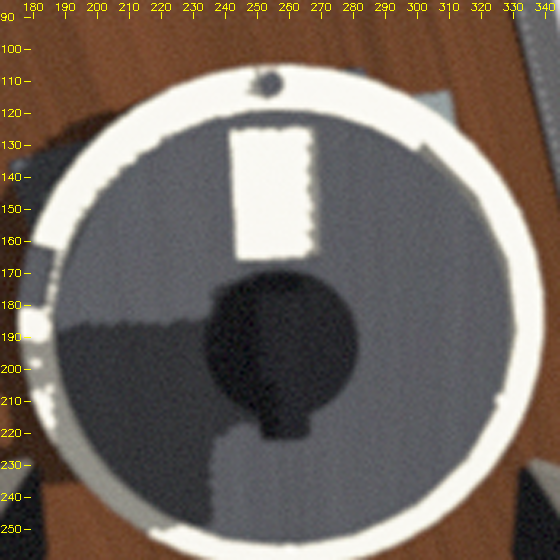

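View pics/top12.png

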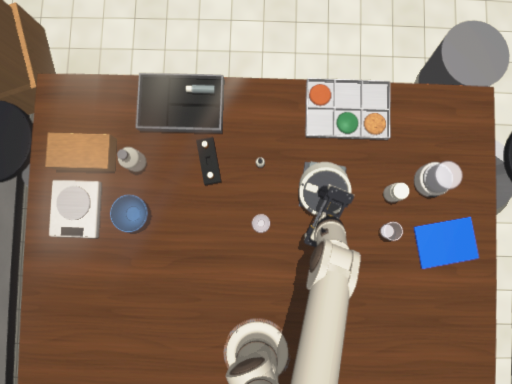

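```bash
python3 - <<'E'
from bench import manip
manip.hand_in(); print(manip.current_clock())
E
```

```text
the job is handed in; nothing more can be done
the job is handed in; nothing more can be done
```

The job is done and handed in at about 36 s. I turned the cap to the slot, dropped the cassette through the window, and turned the cap shut. `hand_in` gives no verdict, so the result rests on these checks:

- **Cap over the slot:** my fit to the wrist picture put the window within about 0.01 rad of square. The slot showed through the window, in line with the bar mark.
- **Cassette in the slot:** there was no contact force on the way in. After release, its grey end lay about 13 mm below the cap's face, which matches the foot resting on the slot floor. It leans about 3 mm towards the downhill walls, within the 12 mm limit. The closed cap now hides it, so I could not look again.
- **Cap shut:** torque about the axis rose to about 0.23 N m at the end of the turn, which I took as the stop. In the last picture the axis, window and stud line up to within measuring error.
- **Surroundings:** the last top picture shows the bystanders where they stood, and the open gripper is about 10 cm clear of the drum.

**What disagreed:** the first grip on the cap's bar closed on nothing. The fingertips turned out to sit about 20 mm behind the reported TCP. I found this by touching the bar's top once with about 17 N, and I corrected for it in all later grips.

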